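# Leaf a clamped panel crate apart and put the blue panel on the easel

## Task

Pull up the plunger knob on the panel crate, slide the follower back towards the robot to its other hole and let it snap in, so that the panels can be leafed apart. Take out the blue panel, pressing only lightly on the others so that their primed edges are not dented, and stand it on the table easel, centred and leaning back on the rest with its blue face to the front. Leave the other panels in the crate, the follower locked where you put it, and do not disturb the water glass or the brush jar.

Things in the scene. Friction and masses are not known exactly. Their poses are not given: they have to be found in the camera images.
- crate: Fixed plywood crate 313 x 160 mm, walls 104 mm high, inside y = -68 to 68 mm. Origin on the table; x runs along the row from follower to back rest, y left, z up. Floor at z = 12 mm. The back rest leans back (to +x) 15 degrees, meets the floor at x = 102 mm, top at z = 136 mm. Six panels lean on it at 15 degrees, touching, pitch 25 mm along x.
- follower (a joint): Slide along the crate's -x, m, of the follower: a board leaning back 15 degrees like the panels, 130 mm wide, top 125 mm above the table, with a cross bar on runners on both wall tops. 0: closed, flush on the front panel, locked by the plunger. 0.070: the other hole; end stop 0.073. About 2 N of friction; stays where left.
- plunger (a joint): Lift of the sprung plunger on the follower's left runner, m. 0: pin down in a hole; it clears the index strip above 0.009; end stop 0.012. Spring pulls down with 5 N at 0 and 9 N at 0.010. Between the holes the pin rides on the strip (about 0.009); let go within about 2 mm of a hole it snaps in by itself.
- knob (a point): Middle of the plunger's round upright black knob with a red ring, 26 mm across; its top is 13 mm above this point, its underside 16 mm below. It stands over the crate's left wall (crate y = 74 mm), 34 mm above the top of the runner (46 x 20 mm). It moves with follower and plunger.
- panel_blue: The panel to take out: plywood 24 mm thick (x), 130 wide (y), 150 high (z), about 0.26 kg, face (-x side) and front 10 mm of the edges blue, the rest bare wood. Origin: centre of its underside; z up the panel, x from face to back. One to three panels stand in front of it, two or more behind. Set upright, it stands alone on its 24 mm base (tips beyond about 9 degrees).
- blue_face (a point): Centre of the blue face.
- panel_white: Like the blue panel but white; origin and axes likewise. Stays in the crate. No finger fits between touching panels, but a press of about 5 N with closed fingertips on a panel's top edge is enough to drag its top over by friction; it pushes those in front along, and beyond about 9 degrees past upright they fall forward onto the follower.
- panel_yellow: Like the blue panel but yellow. Stays in the crate.
- panel_green: Like the blue panel but green. Stays in the crate.
- panel_red: Like the blue panel but red. Stays in the crate.
- panel_grey: Like the blue panel but grey. Stays in the crate.
- easel: Small wooden table easel, fixed, 95 mm deep, 120 wide. Origin on the table under its middle; -x is its front (towards the robot), y left, z up. Two slats lean back (to +x) 15 degrees and reach 100 mm up the slope above the ledge; the ledge is square to them, 33 mm deep inside, with a lip 9 mm high in front.
- ledge_corner (a point): Mid width of the easel's inner corner, where the top of the ledge meets the front of the slats (x = 10, y = 0, z = 46 mm in the easel's frame). The lower back edge of the panel belongs here.
- water_glass: Drinking glass, 72 mm wide, 98 mm high, at the back of the table; a bystander.
- brush_pot: Glass jar of brushes, 261 mm high, at the back of the table behind the crate's left; a bystander.

How it is judged (in metres and radians):
On the way, in this order (a step that is already met when the one before it is completed fails the run):
1. the follower is back in its other hole with the plunger snapped in (value of joint follower above 0.066 m and value of joint plunger below 0.002 m), for 0.2 s.
2. the blue panel is lifted clear out of the crate (height (world z) of panel_blue above 0.11 m), for 0.1 s.
At the end, for the whole second after the job is handed in: Blue panel at rest on the easel's ledge, released, blue face to the front, leaning 15 degrees (within 7) on the rest, face centre within 10 mm (25 mm sideways), square within 8 degrees; the other five in the crate; follower at its open hole (> 0.066), plunger down (< 0.002) (all of step 1 and x of blue_face in the frame of easel between -0.0078 and 0.0142 m and z of blue_face in the frame of easel between 0.1147 and 0.1347 m and y of blue_face in the frame of easel between -0.025 and 0.025 m and angle between panel_blue's own z axis and vertical between 0.142 and 0.382 rad and angle between the y axis of panel_blue and the y axis of easel, either way round below 0.15 rad and linear speed of panel_blue below 0.02 m/s and contact force between the fingers and panel_blue below 0.1 N and height (world z) of each of panel_grey, panel_red, panel_yellow, panel_green, panel_white below 0.05 m and horizontal distance between each of panel_grey, panel_red, panel_yellow, panel_green, panel_white and crate below 0.19 m); the robot touches nothing.
It fails at once if another panel is pulled out of the crate (height (world z) of any of panel_grey, panel_red, panel_yellow, panel_green, panel_white above 0.075 m).
It fails at once if another panel is pressed hard enough by the fingers to dent its primed edge (over 40 N) (contact force between the fingers and panel_grey above 40 N or contact force between the fingers and panel_red above 40 N or contact force between the fingers and panel_yellow above 40 N or contact force between the fingers and panel_green above 40 N or contact force between the fingers and panel_white above 40 N).
It fails at once if the water glass or the brush jar is tipped or shifted (distance of any of water_glass, brush_pot from where it was at the start of the episode above 0.03 m).
It also fails if it takes over 69 s, if anything falls off the work surface, if the arm or the gripper's body presses on something with over 40 N, if the wrist force passes 120 N, or if a joint passes its speed limit or range.

## Robot

A 6-joint arm with a two-finger parallel gripper is mounted at the origin on the work surface; the furniture and walls round the work are solid. World frame = base frame: x ahead of the robot, y to its left, z up, the work surface at z = 0. Lengths are in m, angles in degrees, forces in N, time in s.
With the tool pointing down it reaches from about 0.275 to 0.875 m from the base axis. Payload 12.5 kg.
Tool frame: the origin (TCP) lies at the very end of the fingers, on their centre line; the grasp point (between the pads) lies 19 mm behind it (r.grip_depth is the z of the grasp point in the tool frame, in m); z points along the fingers, y is the line along which they close (so a half turn about z gives the same grasp; the last joint's range is limited). The gripper opens to 85 mm and grips with 20 to 120 N. Pads are 22 mm wide; open, the fingers measure 114 mm over their backs; the gripper's body (76 mm by 85 mm) begins 54 mm behind the grasp point. The pads swing forward as they close: fully open they stand 13 mm farther back than shut.
Start: joints at [-70.394, 20.094, 94.641, -0, 65.266, -4.847], TCP at [0.228, -0.501, 0.231] pointing down, gripper open.
Joint ranges: [-157.81, 157.81], [-45, 120.19], [0.68, 151.7], [-89.99, 269.99], [4.06, 180], [-164.3, 164.3]. Speed limits (degrees/s): [127.2, 127.2, 159.86, 180, 180, 180].

## Interface

Orientations are given as [roll, pitch, yaw] about the fixed x, y, z axes, in that order (R = Rz(yaw) Ry(pitch) Rx(roll)).
In Python, from station import r gives the robot as it stands.
- The arm moves only by the tool jog_arm, never from a script. Its argument "rows" is a list that holds one entry, the list of rows, each a list of 7 numbers: the shift along the world's x, y, z in cm, then the turn, a rotation vector about the world's x, y, z in degrees, then the gripper command: -1 is fully open, 1 is shut, values between are in proportion. A call has 1 to 20 rows; each row shifts and turns the commanded pose from where the row before left it; what a row does not reach is not made up. A row lasts 1/10 s, in which the tool goes at most 50 mm and 8.59 degrees, less where a joint would pass 70% of its speed; a pose out of reach is approached as far as the arm can. A call is refused whole if a number of a shift passes 5 or a number of a turn 8.59, either way. A call with a gripper value outside its range is refused whole. The fingers move at their own pace and stop on an object; "squeeze" is the grip in N (left out, the last holds). Time passes only in rows, so rows that do not move let the fingers close. It gives the time, the measured TCP pose, the force, the opening and the grip force at its end, in the units of the state.
- r.get_state(): the state, without advancing time (a new reading comes with each control period).
- r.snapshot(name): name is "side" or "top" or "wrist"; returns the picture (400x640x3 uint8, red, green, blue); there is no depth.
- r.camera_info(name): a dict with "mtx" (3x3 intrinsics, pixels), "view" (4x4, takes a point from world to camera coordinates); the wrist camera has in their place "hand_eye" (4x4, takes a point from camera to tool coordinates, whose origin is the TCP and whose axes are the flange's). Camera axes: x right, y down, z forward; pixel columns grow to the right and rows downward; lengths in m; the calibration is good to about 2 mm. The wrist camera is an equidistant fisheye: a pixel r from the principal point sees the ray r / f radians off the axis. A picture is of the moment at which its call begins: read the wrist's pose just before it. camera_info takes no time and is no camera call.
- r.sign_off(): hands the job in; it is judged then, once.
The state is a dict: "clock": time; "joint_pos": joint angles; "qd": joint speeds; "effort": joint torques, N m; "tcp_pos": TCP position; "orientation": TCP orientation; "ft_force": force on the tool from outside, world axes, zero at the start; "torque": the same for the moment, N m; "width": finger opening in m; "finger_force": force on a finger pad.
Only numpy, scipy, OpenCV 4.12 (cv2) and the standard library are available. Lean on these libraries where they do the work, as an engineer would, in place of code of your own. Each camera call takes 0.05 s, during which the arm holds its last target. There are 200 camera calls.

## Working session

There is one attempt and no reset: what is moved stays moved. The work goes in short steps, Python scripts to look and compute and a tool call to move; the robot and the scene stay as the last step left them, time stands still between calls to the robot, and variables do not carry over. Pictures are saved under pics/ and viewed, at most 10 in all, crops included, and the job is handed in when it is done.

Besides the shell and the picture viewer there is one more tool, called after ">>>" as name(argument=value, ...), one argument or row to a line, values as JSON. jog_arm: Moves the arm, as the interface text tells. Its arguments: {"type":"object","properties":{"rows":{"type":"array","items":{"type":"array","items":{"type":"array","items":{"type":"number"}}}},"squeeze":{"type":"number"}},"required":["rows"]}

```bash
mkdir -p pics; ls
python3 - <<'E'
from station import r
import cv2,numpy as np
for n in ("side","top"):
    cv2.imwrite(f"pics/{n}0.png",r.snapshot(n)[:,:,::-1]); c=r.camera_info(n); print(n,np.round(c["mtx"],1).tolist(),np.round(c["view"],3).tolist())
print(r.camera_info("wrist"),r.grip_depth); print(r.get_state())
E
```

```text
pics
side [[439.5, 0.0, 319.9], [0.0, 439.5, 200.9], [0.0, 0.0, 1.0]] [[0.99, -0.144, 0.003, -0.525], [-0.125, -0.868, -0.48, 0.033], [0.071, 0.475, -0.877, 1.11], [0.0, 0.0, 0.0, 1.0]]
top [[360.8, 0.0, 319.9], [0.0, 360.8, 195.0], [0.0, 0.0, 1.0]] [[0.154, -0.988, 0.003, -0.157], [-0.952, -0.149, -0.267, 0.52], [0.264, 0.038, -0.964, 0.811], [0.0, 0.0, 0.0, 1.0]]
{'mtx': array([[309.70691629,   0.        , 315.98844663],
       [  0.        , 309.70691629, 203.10892444],
       [  0.        ,   0.        ,   1.        ]]), 'hand_eye': array([[ 5.09941716e-04, -9.54955852e-01, -2.96747470e-01,
         7.44513141e-02],
       [ 9.99999742e-01,  6.37334977e-04, -3.32556100e-04,
         6.17085114e-06],
       [ 5.06703936e-04, -2.96747224e-01,  9.54955930e-01,
        -1.42499178e-01],
       [ 0.00000000e+00,  0.00000000e+00,  0.00000000e+00,
         1.00000000e+00]])} -0.0187
{'clock': 0.1, 'joint_pos': array([-7.03930720e+01,  2.01199920e+01,  9.46724860e+01,  1.25491555e-03,
        6.52665518e+01, -4.84647465e+00]), 'qd': array([-0.00496988, -0.00929921, -0.041259  , -0.06037471, -0.02243322,
        0.01711966]), 'effort': array([ 2.56959356e-04, -5.06830323e+01, -2.91874874e+01, -1.19071947e-04,
        2.64722723e-03,  7.24061024e-07]), 'tcp_pos': array([ 0.22760949, -0.50036945,  0.23082958]), 'orientation': array([-1.79941278e+02, -6.12236884e-03,  2.44528739e+01]), 'ft_force': array([-0.30914421, -0.29423837, -0.55653094]), 'torque': array([0.05432419, 0.05298588, 0.02650504]), 'finger_force': 0.0, 'width': 0.08552458287180559}
```

View pics/side0.png

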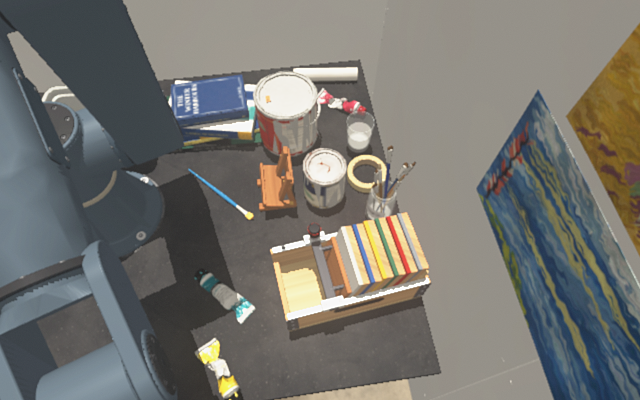

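View pics/top0.png

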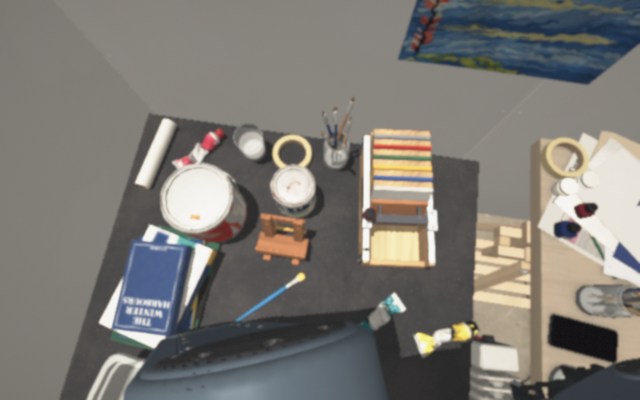

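The side view shows the crate with the blue panel second from the front, behind white (side ~(362,255)). The knob is at (314,230) and the easel at (280,185). In the top view the knob is near (369,214) and the easel near (283,238). I'll enlarge both.

Run:
```python
import cv2
a=cv2.imread("pics/side0.png")[140:330,245:435]; cv2.imwrite("pics/sc.png",cv2.resize(a,None,fx=3,fy=3,interpolation=cv2.INTER_CUBIC))
a=cv2.imread("pics/top0.png")[125:275,245:445]; cv2.imwrite("pics/tc.png",cv2.resize(a,None,fx=4,fy=4,interpolation=cv2.INTER_CUBIC))
```

```text
(no output)
```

View pics/sc.png

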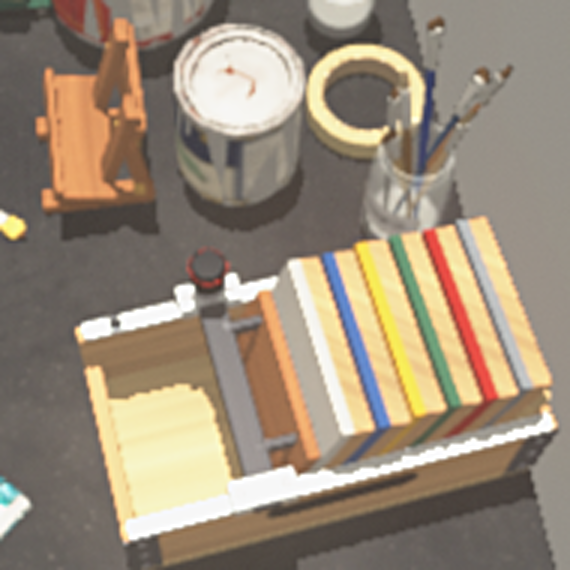

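View pics/tc.png

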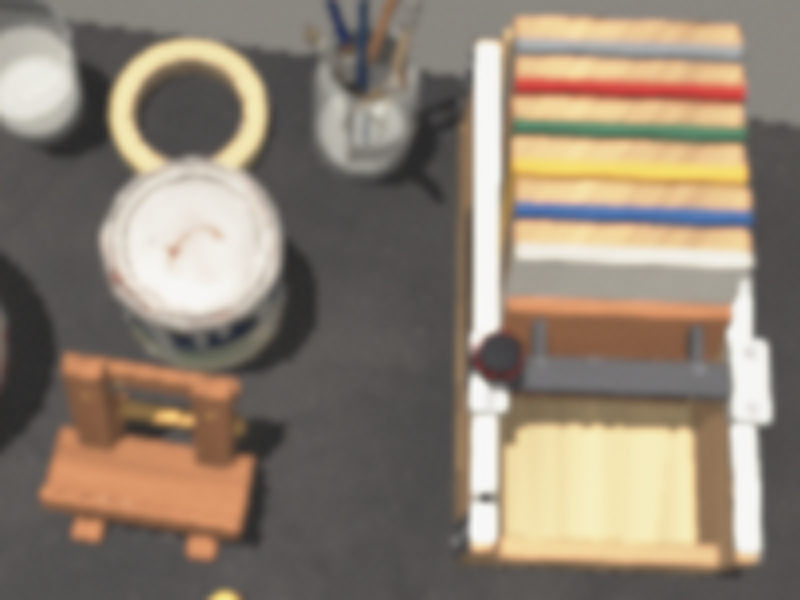

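Front to back the order is white, blue, yellow, green, red, grey. In the side crop the knob is at (210,266), and blue's front top edge runs from (325,256) to (380,425). The easel lip and slat tops show in both crops.

```bash
cat > h.py <<'E'
import numpy as np,cv2
from station import r
def P(n):
    c=r.camera_info(n); return c["mtx"]@c["view"][:3]
def tri(s,t):
    X=cv2.triangulatePoints(P("side"),P("top"),np.array(s,float).reshape(2,1),np.array(t,float).reshape(2,1))[:,0];X=X[:3]/X[3]
    e=[]
    for n,p in(("side",s),("top",t)):
        q=P(n)@np.r_[X,1];e+=list(q[:2]/q[2]-p)
    return X,np.abs(e).max()
def proj(n,X):
    q=P(n)@np.r_[X,1];return q[:2]/q[2]
E
python3 - <<'E'
from h import *
D=dict(knobtop=((209,266),(502,351)),blueL=((325,256),(514,218)),blueR=((378,427),(752,224)),whL=((288,262),(511,262)),whR=((347,433),(752,266)),greyL=((459,224),(516,54)),greyR=((527,388),(743,62)),
hole=((117,323),(486,497)),crFL=((80,333),(472,550)),crFR=((130,530),(760,558)),
lipL=((47,72),(43,492)),lipR=((47,206),(240,535)),slatTL=((118,22),(68,360)),slatTR=((118,112),(240,382)),backL=((262,296),(508,300)),pot=((400,215),(363,165)))
for k,(s,t) in D.items():
    X,e=tri((245+s[0]/3-.33,140+s[1]/3-.33),(245+t[0]/4-.37,125+t[1]/4-.37)); print(k,np.round(X*1000),round(e,1))
E
```

```text
knobtop [ 490. -191.  167.] 0.4
blueL [ 572. -190.  155.] 1.1
blueR [ 584. -319.  164.] 0.3
whL [ 545. -191.  156.] 1.0
whR [ 562. -321.  163.] 1.2
greyL [ 670. -179.  156.] 1.1
greyR [ 685. -307.  161.] 1.8
hole [ 421. -198.  107.] 0.7
crFL [ 393. -196.   91.] 0.9
crFR [ 413. -350.  114.] 2.0
lipL [387.  56.  63.] 0.4
lipR [378. -64.  51.] 1.8
slatTL [452.  41. 143.] 0.9
slatTR [445. -58. 170.] 2.6
backL [ 530. -197.  120.] 0.9
pot [656. -97.   9.] 5.3
```

>>> jog_arm(
  rows=[
    [[2.2,2.6,0,0,0,-2,-1],[2.2,2.6,0,0,0,-2,-1],[2.2,2.6,0,0,0,-2,-1],[2.2,2.6,0,0,0,-2,-1],[2.2,2.6,0,0,0,-2,-1],[2.2,2.6,0,0,0,-2,-1],[2.2,2.6,0,0,0,-2,-1],[2.2,2.6,0,0,0,-2,-1],[2.2,2.6,0,0,0,-2,-1],[2.2,2.6,0,0,0,-0.5,-1],[2.2,2.6,0,0,0,0,-1],[2,2.3,0,0,0,0,-1],[0,0,0,0,0,0,-1],[0,0,0,0,0,0,-1]],
  ],
)

```text
clock: 1.5
tcp_pos: [0.4896, -0.1913, 0.2309]
orientation: [-180.0, 0.0, 6.0]
ft_force: [-0.3, -0.5, 0.4]
width: 0.0854
finger_force: 0.0
```

```bash
cat >> h.py <<'E'
from scipy.spatial.transform import Rotation as Ro
def wpix(X,st=None):
    st=st or r.get_state(); c=r.camera_info("wrist")
    t=Ro.from_euler("xyz",st["orientation"],degrees=True).inv().apply(np.array(X)-st["tcp_pos"])
    H=c["hand_eye"]; p=H[:3,:3].T@(t-H[:3,3]); th=np.arctan2(np.hypot(p[0],p[1]),p[2]); m=c["mtx"]
    return m[:2,2]+m[0,0]*th*p[:2]/np.hypot(p[0],p[1])
def wplane(px,z,st):
    c=r.camera_info("wrist");m=c["mtx"];H=c["hand_eye"];d=np.array(px)-m[:2,2];R=np.hypot(*d);th=R/m[0,0]
    v=H[:3,:3]@np.r_[d/R*np.sin(th),np.cos(th)];Q=Ro.from_euler("xyz",st["orientation"],degrees=True)
    o=st["tcp_pos"]+Q.apply(H[:3,3]);v=Q.apply(v);return o+v*(z-o[2])/v[2]
E
python3 - <<'E'
from h import *
st=r.get_state();im=r.snapshot("wrist");cv2.imwrite("pics/w0.png",im[:,:,::-1])
print(st["tcp_pos"],wpix([.490,-.191,.167],st),wpix([.378,.0,.05],st),wpix([.45,-.01,.15],st),wpix([.578,-.254,.163],st))
E
```

```text
[ 0.48957354 -0.19129976  0.23091578] [315.17703188 216.37293335] [157.91427161 251.26493107] [114.17104801 229.3714121 ] [419.09987192 103.42715619]
```

View pics/w0.png

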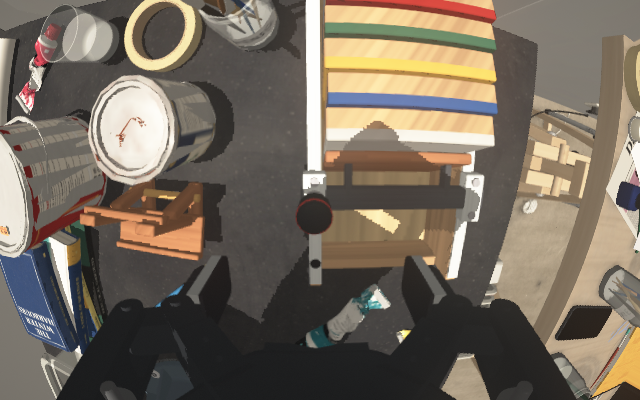

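The knob appears at (314,215) against a predicted (315,216), so the fix is good. Descending and gripping.

>>> jog_arm(
  rows=[
    [[0,0,-3,0,0,0,-1],[0,0,-3,0,0,0,-1],[0,0,-2,0,0,0,-1],[0,0,-1.2,0,0,0,-1],[0,0,0,0,0,0,1],[0,0,0,0,0,0,1],[0,0,0,0,0,0,1],[0,0,0,0,0,0,1],[0,0,0,0,0,0,1],[0,0,0,0,0,0,1],[0,0,0,0,0,0,1],[0,0,0,0,0,0,1]],
  ],
  squeeze=50,
)

```text
clock: 2.75
tcp_pos: [0.4899, -0.1899, 0.1407]
orientation: [-179.9, -0.0, 5.9]
ft_force: [-2.7, 15.3, 13.7]
width: 0.0242
finger_force: 48.8
```

>>> jog_arm(
  rows=[
    [[0,0.1,0.3,0,0,0,1],[0,0,0.3,0,0,0,1],[0,0,0.3,0,0,0,1],[0,0,0.3,0,0,0,1],[0,0,0,0,0,0,1],[0,0,0,0,0,0,1],[0,0,0,0,0,0,1]],
  ],
)

```text
clock: 3.45
tcp_pos: [0.4891, -0.1898, 0.1506]
orientation: [-179.9, 0.1, 5.9]
ft_force: [0.9, 5.4, -9.3]
width: 0.0242
finger_force: 49.5
```

>>> jog_arm(
  rows=[
    [[-0.4,-0.04,0,0,0,0,1],[-0.7,-0.07,0,0,0,0,1],[-0.9,-0.09,0,0,0,0,1],[-0.9,-0.09,0,0,0,0,1],[-0.9,-0.09,0,0,0,0,1],[-0.9,-0.09,0,0,0,0,1],[-0.9,-0.09,0,0,0,0,1],[-0.7,-0.09,0,0,0,0,1],[-0.6,-0.08,0,0,0,0,1],[0,0,0,0,0,0,1],[0,0,0,0,0,0,1]],
  ],
)

```text
clock: 4.55
tcp_pos: [0.4198, -0.1978, 0.1511]
orientation: [-180.0, 0.1, 5.9]
ft_force: [-3.3, 4.8, -9.8]
width: 0.0241
finger_force: 49.6
```

>>> jog_arm(
  rows=[
    [[0,0,-0.3,0,0,0,1],[0,0,-0.3,0,0,0,1],[0,0,-0.3,0,0,0,1],[0,0,-0.2,0,0,0,1],[0,0,0,0,0,0,1],[0,0,0,0,0,0,1]],
  ],
)

```text
clock: 5.15
tcp_pos: [0.4208, -0.1977, 0.1408]
orientation: [-180.0, -0.0, 6.0]
ft_force: [-1.6, 8.2, -0.3]
width: 0.0238
finger_force: 50.5
```

>>> jog_arm(
  rows=[
    [[0,0,0,0,0,0,-1],[0,0,0,0,0,0,-1],[0,0,0,0,0,0,-1],[0,0,0,0,0,0,-1],[0,0,2,0,0,0,-1],[0,0,3,0,0,0,-1],[0,0,4,0,0,0,1],[0.5,1,4,0,0,0,1],[1,2.5,3,0,0,0,1],[1,2.5,2,0,0,0,1],[0.5,2,1,0,0,0,1],[0,0,0,0,0,0,1],[0,0,0,0,0,0,1]],
  ],
)

```text
clock: 6.45
tcp_pos: [0.4506, -0.118, 0.3301]
orientation: [180.0, 0.0, 6.0]
ft_force: [-0.3, -0.3, -1.1]
width: 0.0002
finger_force: 0.0
```

Run:
```python
from h import *
st=r.get_state();im=r.snapshot("wrist");np.savez("pics/w1.npz",p=st["tcp_pos"],o=st["orientation"])
print(st["tcp_pos"],st["orientation"],st["ft_force"],wpix([.420,-.198,.167],st),wpix([.43,0,.1],st),wpix([.573,-.254,.163],st))
cv2.imwrite("pics/w1.png",im[:,:,::-1]); a=im[40:290,100:500,::-1]
cv2.imwrite("pics/w1c.png",cv2.resize(a,None,fx=2,fy=2,interpolation=cv2.INTER_CUBIC))
```

```text
[ 0.45061235 -0.11804552  0.33008315] [1.79979829e+02 4.06279500e-03 6.00540294e+00] [-0.34233428 -0.30164846 -1.12621209] [386.87409765 219.46979413] [221.53601942 178.12969302] [456.79348061  85.49629835]
```

View pics/w1c.png

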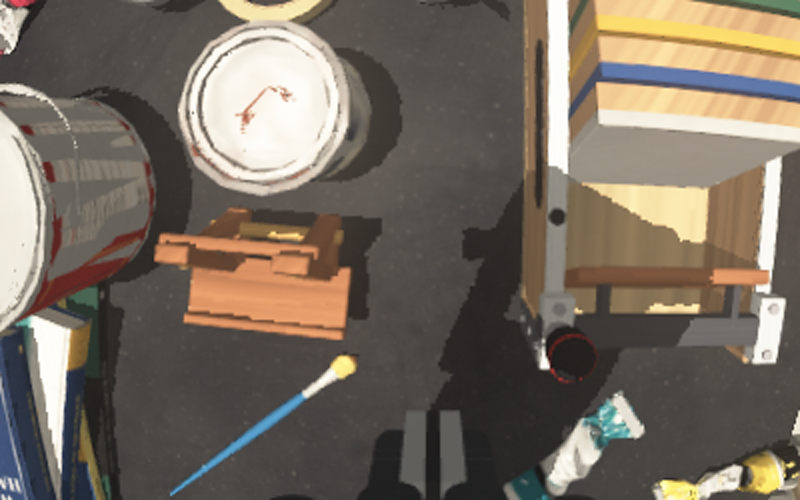

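Knob at crop (573,356), which matches the open hole. Edges seen: blue front edge left (600,80), white front edge left (597,128). On the easel the lip runs (185,320)–(345,338) and the slat tops run (155,262)–(317,258).

Run:
```python
from h import *
d=np.load("pics/w1.npz");st=dict(tcp_pos=d["p"],orientation=d["o"])
f=lambda n,x,y,z:print(n,np.round(1000*wplane((100+x/2,40+y/2),z,st)))
f("blueL",600,81,.163);f("blueR800",800,98,.163);f("whL",597,128,.163);f("wh800",800,143,.163)
f("lipL",185,320,.061);f("lipR",345,338,.061);f("lipLback",190,268,.046)
f("slatTL",155,262,.143);f("slatTLb",160,236,.143);f("slatTR",309,275,.143);f("slatTRb",318,252,.143)
st=dict(tcp_pos=np.array([.48957,-.1913,.2309]),orientation=np.array([-180,0,6.]))
g=lambda n,x,y,z:print("w0",n,np.round(1000*wplane((x,y),z,st)))
g("blueL",327,106,.163);g("blueR",497,115,.163);g("whL",326,150,.163);g("lipL",117,246,.061);g("lipR",200,259,.061)
```

```text
blueL [ 566. -191.  163.]
blueR800 [ 582. -309.  163.]
whL [ 542. -192.  163.]
wh800 [ 557. -313.  163.]
lipL [383.  56.  61.]
lipR [382. -64.  61.]
lipLback [419.  58.  46.]
slatTL [445.  42. 143.]
slatTLb [460.  39. 143.]
slatTR [445. -51. 143.]
slatTRb [458. -55. 143.]
w0 blueL [ 567. -191.  163.]
w0 blueR [ 582. -319.  163.]
w0 whL [ 537. -193.  163.]
w0 lipL [381.  58.  61.]
w0 lipR [383. -64.  61.]
```

>>> jog_arm(
  rows=[
    [[1.6,-2.3,-1,0,0,0,1],[1.6,-2.3,-1,0,0,0,1],[1.6,-2.3,-2,0,0,0,1],[1.6,-2.3,-2,0,0,0,1],[1.6,-2.3,-2,0,0,0,1],[1.6,-2.3,-3,0,0,0,1],[0,0,-3,0,0,0,1],[0,0,-1.8,0,0,0,1],[0,0,-0.2,0,0,0,1],[0,0,-0.1,0,0,0,1],[0,0,-0.1,0,0,0,1],[0,0,0,0,0,0,1]],
  ],
)

```text
clock: 7.7
tcp_pos: [0.547, -0.2562, 0.1693]
orientation: [179.9, -0.1, 6.0]
ft_force: [0.4, -0.3, 1.0]
width: 0.0
finger_force: 0.0
```

>>> jog_arm(
  rows=[
    [[0,0,-0.1,0,0,0,1],[0,0,-0.1,0,0,0,1],[0,0,-0.1,0,0,0,1],[0,0,-0.1,0,0,0,1],[0,0,-0.1,0,0,0,1],[0,0,0,0,0,0,1]],
  ],
)

```text
clock: 8.3
tcp_pos: [0.5466, -0.2559, 0.1631]
orientation: [-180.0, 0.0, 6.0]
ft_force: [-0.3, -1.1, 0.2]
width: 0.0001
finger_force: 0.0
```

>>> jog_arm(
  rows=[
    [[0,0,-0.1,0,0,0,1],[0,0,-0.05,0,0,0,1],[0,0,-0.05,0,0,0,1],[0,0,0,0,0,0,1]],
  ],
)

```text
clock: 8.7
tcp_pos: [0.5468, -0.2561, 0.1624]
orientation: [180.0, -0.0, 6.0]
ft_force: [-3.4, 1.4, 9.8]
width: 0.0001
finger_force: 5.0
```

>>> jog_arm(
  rows=[
    [[-0.3,-0.03,0,0,0,0,1],[-0.4,-0.04,0,0,0,0,1],[-0.4,-0.05,0,0,0,0,1],[-0.4,-0.05,0,0,0,0,1],[0,0,0,0,0,0,1]],
  ],
)

```text
clock: 9.2
tcp_pos: [0.5327, -0.2579, 0.1633]
orientation: [179.9, -0.2, 5.9]
ft_force: [-0.3, 3.2, 12.7]
width: -0.0
finger_force: 6.6
```

>>> jog_arm(
  rows=[
    [[-0.4,-0.05,0,0,0,0,1],[-0.4,-0.05,0,0,0,0,1],[-0.4,-0.05,0,0,0,0,1],[-0.4,-0.05,0,0,0,0,1],[-0.4,-0.05,-0.05,0,0,0,1],[0,0,0,0,0,0,1]],
  ],
)

```text
clock: 9.8
tcp_pos: [0.5121, -0.2603, 0.1625]
orientation: [179.9, -0.1, 5.9]
ft_force: [-1.5, 3.5, 14.0]
width: -0.0001
finger_force: 6.8
```

>>> jog_arm(
  rows=[
    [[-0.4,-0.05,0,0,0,0,1],[-0.4,-0.05,0,0,0,0,1],[-0.4,-0.05,0,0,0,0,1],[-0.4,-0.05,0.05,0,0,0,1],[-0.5,-0.05,0.05,0,0,0,1],[-0.5,-0.05,0,0,0,0,1],[-0.6,-0.05,0,0,0,0,1],[0,0,0,0,0,0,1]],
  ],
)

```text
clock: 10.6
tcp_pos: [0.4789, -0.2637, 0.1616]
orientation: [-180.0, 0.0, 5.9]
ft_force: [-0.3, -0.5, 0.3]
width: -0.0001
finger_force: 0.0
```

Run:
```python
from h import *
a=r.snapshot("side")[200:320,255:445,::-1];b=r.snapshot("wrist")[:,:,::-1]
cv2.imwrite("pics/s2.png",np.vstack([cv2.resize(a,(640,404),interpolation=cv2.INTER_CUBIC),cv2.resize(b[:300],(416,195))[:,:].copy() if 0 else np.hstack([cv2.resize(b,(312,195)),np.zeros((195,328,3),np.uint8)])]))
```

```text
(no output)
```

View pics/s2.png

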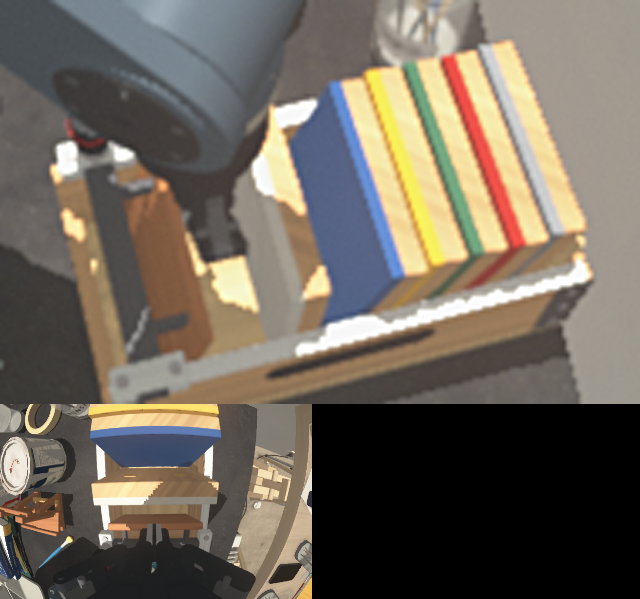

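White has come to upright and is standing alone, and the finger slipped off its front. I'll push it over from behind, through the new gap in front of blue.

Run:
```python
from h import *
st=r.get_state();print(st["tcp_pos"])
k=640/312
for n,x,y in(("whFL",92,92),("whFR",218,93),("whBL",97,68),("whBR",217,78),("blFL",92,27),("blFR",220,27)):
    print(n,np.round(1000*wplane((x*k,y*k),.162,st)))
```

```text
[ 0.47962297 -0.26372824  0.16178902]
whFL [ 511. -196.  162.]
whFR [ 523. -326.  162.]
whBL [ 536. -202.  162.]
whBR [ 538. -322.  162.]
blFL [ 577. -193.  162.]
blFR [ 590. -318.  162.]
```

>>> jog_arm(
  rows=[
    [[0,0,1.5,0,0,0,1],[1.6,0.15,0.5,0,0,0,1],[2,0.2,0,0,0,0,1],[2,0.2,0,0,0,0,1],[2.1,0.2,0,0,0,0,1],[0,0,0,0,0,0,1],[0,0,-1.4,0,0,0,1],[0,0,-0.3,0,0,0,1],[0,0,-0.3,0,0,0,1],[0,0,0,0,0,0,1]],
  ],
)

```text
clock: 11.7
tcp_pos: [0.5561, -0.2562, 0.1613]
orientation: [-180.0, 0.0, 5.9]
ft_force: [-0.2, 0.6, 0.0]
width: -0.0
finger_force: 0.0
```

>>> jog_arm(
  rows=[
    [[0,0,-0.3,0,0,0,1],[0,0,-0.3,0,0,0,1],[0,0,-0.2,0,0,0,1],[0,0,0,0,0,0,1]],
  ],
)

```text
clock: 12.1
tcp_pos: [0.5566, -0.2561, 0.1535]
orientation: [-180.0, 0.0, 6.0]
ft_force: [-1.2, -0.4, 0.3]
width: 0.0002
finger_force: 0.0
```

In the gap without contact. Pushing white forward.

>>> jog_arm(
  rows=[
    [[-0.6,-0.06,0,0,0,0,1],[-0.6,-0.06,0,0,0,0,1],[-0.6,-0.06,0,0,0,0,1],[-0.6,-0.06,0,0,0,0,1],[-0.6,-0.06,0,0,0,0,1],[-0.6,-0.06,0,0,0,0,1],[-0.6,-0.06,0,0,0,0,1],[-0.4,-0.04,0,0,0,0,1],[0,0,0,0,0,0,1],[0,0,0,0,0,0,1],[0,0,0,0,0,0,1]],
  ],
)

```text
clock: 13.2
tcp_pos: [0.5109, -0.2607, 0.1538]
orientation: [180.0, -0.0, 6.0]
ft_force: [0.2, -1.1, 0.3]
width: -0.0
finger_force: 0.0
```

>>> jog_arm(
  rows=[
    [[0,0,1.6,0,0,0,1],[1,0.1,1.4,0,0,0,1],[2,0.2,0,0,0,0,1],[2,0.2,0,0,0,0,1],[1.2,0.1,-0.5,0,0,0,1],[0,0,-0.8,0,0,0,1],[0,0,-0.4,0,0,0,1],[0,0,-0.2,0,0,0,1],[0,0,-0.15,0,0,0,1],[0,0,0,0,0,0,1]],
  ],
)

```text
clock: 14.2
tcp_pos: [0.5723, -0.2549, 0.1633]
orientation: [-180.0, 0.0, 5.9]
ft_force: [0.2, -0.7, 0.6]
width: -0.0003
finger_force: 0.0
```

>>> jog_arm(
  rows=[
    [[0,0,-0.1,0,0,0,1],[0,0,-0.1,0,0,0,1],[0,0,0,0,0,0,1]],
  ],
)

```text
clock: 14.5
tcp_pos: [0.5728, -0.255, 0.1625]
orientation: [180.0, -0.0, 6.0]
ft_force: [-3.6, 0.9, 8.6]
width: 0.0003
finger_force: 4.2
```

>>> jog_arm(
  rows=[
    [[-0.3,-0.03,-0.02,0,0,0,1],[-0.4,-0.04,0,0,0,0,1],[-0.4,-0.05,0,0,0,0,1],[-0.4,-0.05,0,0,0,0,1],[-0.4,-0.05,0,0,0,0,1],[-0.4,-0.05,0,0,0,0,1],[-0.4,-0.05,0,0,0,0,1],[-0.4,-0.05,0,0,0,0,1],[-0.4,-0.05,-0.05,0,0,0,1],[0,0,0,0,0,0,1]],
  ],
)

```text
clock: 15.5
tcp_pos: [0.5382, -0.2592, 0.1625]
orientation: [179.9, -0.1, 5.9]
ft_force: [-2.7, 3.0, 13.5]
width: 0.0001
finger_force: 6.4
```

>>> jog_arm(
  rows=[
    [[0,0,0.5,0,0,0,1],[0,0,2,0,0,0,1],[0,0,3.5,0,0,0,1],[-1,-0.1,3,0,0,0,1],[0,0,1,0,0,0,1],[0,0,0,0,0,0,1],[0,0,0,0,0,0,1]],
  ],
)

```text
clock: 16.2
tcp_pos: [0.5275, -0.2597, 0.2594]
orientation: [-179.9, 0.1, 6.0]
ft_force: [0.4, -0.5, -0.5]
width: 0.0003
finger_force: 0.0
```

Run:
```python
from h import *
st=r.get_state();im=r.snapshot("wrist");np.savez("pics/w3.npz",p=st["tcp_pos"],o=st["orientation"])
print(st["tcp_pos"]);cv2.imwrite("pics/w3.png",im[:,:,::-1]);cv2.imwrite("pics/w3c.png",cv2.resize(im[0:300,150:550,::-1],None,fx=2,fy=2,interpolation=cv2.INTER_CUBIC))
```

```text
[ 0.5274796  -0.25973387  0.25935742]
```

View pics/w3c.png

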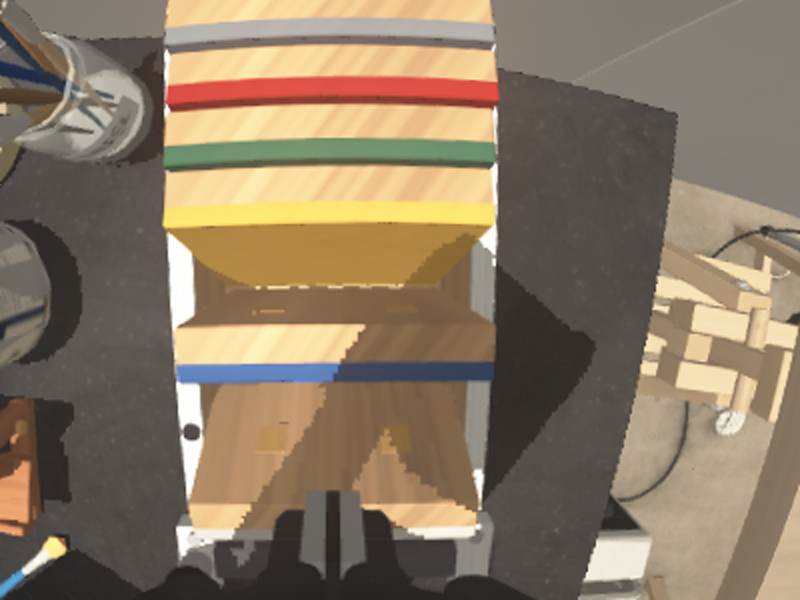

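Blue stands upright alone in the middle: its top runs from the front edge at y≈380 to the back edge at y≈325 in the crop. White leans on the follower, and yellow's front edge is at y≈227.

Run:
```python
from h import *
d=np.load("pics/w3.npz");st=dict(tcp_pos=d["p"],orientation=d["o"])
for n,x,y in(("bFL",178,381),("bFR",493,379),("bBL",180,325),("bBR",495,325),("yFL",165,227),("yFR",494,226),("wBL",190,504),("wBR",480,500)):
    print(n,np.round(1000*wplane((150+x/2,y/2),.162,st)))
```

```text
bFL [ 532. -196.  162.]
bFR [ 546. -324.  162.]
bBL [ 555. -196.  162.]
bBR [ 568. -321.  162.]
yFL [ 594. -187.  162.]
yFR [ 607. -315.  162.]
wBL [ 476. -203.  162.]
wBR [ 491. -329.  162.]
```

>>> jog_arm(
  rows=[
    [[0.25,0,0,0,0,8,0.05],[0.2,0,0,0,0,8,0.05],[0.2,0,0,0,0,8,0.05],[0.2,0,0,0,0,8,0.05],[0.2,0,0,0,0,8,0.05],[0.2,0,0,0,0,8,0.05],[0.2,0,0,0,0,8,0.05],[0.2,0,0,0,0,8,0.05],[0.2,0,0,0,0,8,0.05],[0.2,0,0,0,0,8,0.05],[0.2,0,0,0,0,8,0.05],[0,0,0,0,0,2,0.05],[0,0,-3,0,0,0,0.05],[0,0,-3,0,0,0,0.05],[0,0,-2.5,0,0,0,0.05],[0,0,0,0,0,0,0.05]],
  ],
)

```text
clock: 17.85
tcp_pos: [0.5483, -0.2587, 0.1709]
orientation: [-179.6, -0.3, 96.0]
ft_force: [-0.3, -0.2, 0.8]
width: 0.0408
finger_force: 0.0
```

>>> jog_arm(
  rows=[
    [[0.05,0,0,0,0,0,0.05],[0,0,-1,0,0,0,0.05],[0,0,-1,0,0,0,0.05],[0,0,-1,0,0,0,0.05],[0,0,0,0,0,0,0.05],[0,0,0,0,0,0,0.05]],
  ],
)

```text
clock: 18.45
tcp_pos: [0.5506, -0.26, 0.1455]
orientation: [-180.0, -0.0, 96.0]
ft_force: [0.0, 0.7, 0.3]
width: 0.0406
finger_force: 0.0
```

>>> jog_arm(
  rows=[
    [[0,0,-0.9,0,0,0,0.05],[0,0,-0.85,0,0,0,0.05],[0,0,0,0,0,0,0.05],[0,0,0,0,0,0,1],[0,0,0,0,0,0,1],[0,0,0,0,0,0,1],[0,0,0,0,0,0,1],[0,0,0,0,0,0,1],[0,0,0,0,0,0,1]],
  ],
)

```text
clock: 19.35
tcp_pos: [0.5507, -0.2599, 0.1281]
orientation: [-180.0, -0.0, 96.0]
ft_force: [0.3, -0.4, -2.2]
width: 0.0233
finger_force: 49.5
```

>>> jog_arm(
  rows=[
    [[0,0,0.5,0,0,0,1],[0,0,1.5,0,0,0,1],[0,0,2.5,0,0,0,1],[0,0,3,0,0,0,1],[0,0,3,0,0,0,1],[0,0,3,0,0,0,1],[0,0,3,0,0,0,1],[0,0,2.5,0,0,0,1],[0,0,1,0,0,0,1],[0,0,0,0,0,0,1]],
  ],
)

```text
clock: 20.35
tcp_pos: [0.5509, -0.26, 0.3298]
orientation: [179.9, 0.1, 96.0]
ft_force: [0.0, -0.3, -3.0]
width: 0.0235
finger_force: 49.5
```

>>> jog_arm(
  rows=[
    [[-0.6,1.2,0,0,0,-1.3,1],[-1.3,2.5,0,0,0,-1.3,1],[-1.3,2.5,0,0,0,-1.3,1],[-1.3,2.5,0,0,0,-1.3,1],[-1.3,2.5,0,0,0,-1.3,1],[-1.3,2.5,0,0,0,0,1],[-1.3,2.5,0,0,0,0,1],[-1.3,2.5,0,0,2,0,1],[-1.3,2.5,0,0,3,0,1],[-1.2,2.4,0,0,3,0,1],[-0.9,1.6,0,0,3,0,1],[0,0.7,0,0,3,0,1],[0,0,0,0,1,0,1],[0,0,0,0,0,0,1],[0,0,0,0,0,0,1]],
  ],
)

```text
clock: 21.85
tcp_pos: [0.4196, -0.0014, 0.3276]
orientation: [-165.0, 0.1, 89.4]
ft_force: [-0.3, 0.3, -3.0]
width: 0.0233
finger_force: 49.6
```

Run:
```python
from h import *
st=r.get_state();print(st["tcp_pos"],st["orientation"])
np.savez("pics/w4.npz",p=st["tcp_pos"],o=st["orientation"])
a=r.snapshot("wrist")[:,:,::-1];b=r.snapshot("side")[100:240,210:370,::-1];cv2.imwrite("pics/w4.png",a);cv2.imwrite("pics/s4.png",b)
cv2.imwrite("pics/v4.png",np.vstack([cv2.resize(a[40:400,60:560],(800,576))]));
```

```text
[ 0.4196258  -0.00137104  0.32763004] [-1.65016645e+02  1.40966578e-01  8.94435503e+01]
```

View pics/v4.png

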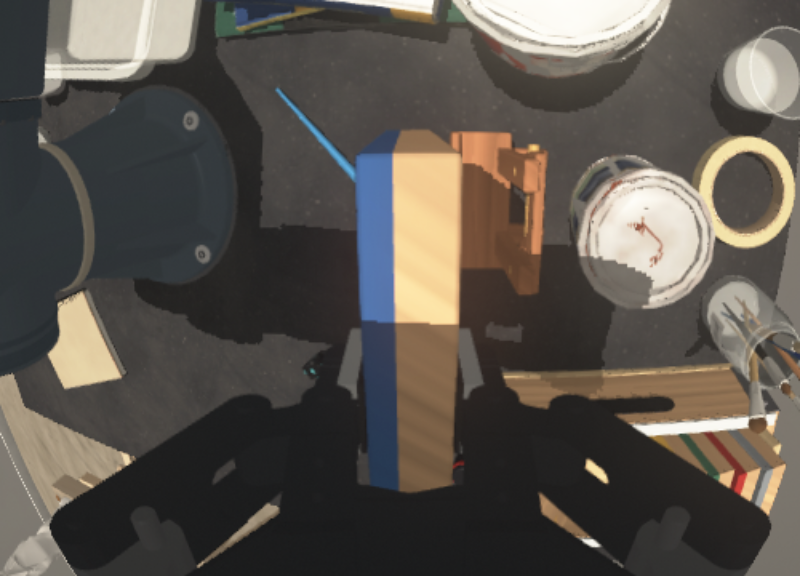

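Run:
```python
from h import *
d=np.load("pics/w4.npz");st=dict(tcp_pos=d["p"],orientation=d["o"])
for n,X in dict(stL=(36,49,142.6),stR=(36,-49,142.6),cornerL=(10,60,46),cornerR=(10,-60,46),lipL=(-22,60,61)).items():
    p=wpix(np.array([410+X[0],-5+X[1],X[2]])/1000,st);print(n,np.round((p-[60,40])*1.6))
for x,y,z in((545,148,.143),(540,293,.143),(512,133,.046),(532,145,.143),(520,290,.143)): print(x,y,np.round(1000*wplane((60+x/1.6,40+y/1.6),z,st)))
# panel-in-hand check: panel top back corner
Q=Ro.from_euler("xyz",st["orientation"],degrees=True)
for n,t in dict(topBackL=(65,12,-34),topFrontL=(65,-12,-34)).items():
    print(n,np.round((wpix(st["tcp_pos"]+Q.apply(np.array(t)/1000),st)-[60,40])*1.6))
a=cv2.imread("pics/w4.png")[110:240,320:420];print(cv2.imwrite("pics/e4.png",np.hstack([cv2.resize(a,None,fx=4.4,fy=4.4,interpolation=cv2.INTER_CUBIC)])))
```

```text
stL [525. 160.]
stR [518. 302.]
cornerL [498. 135.]
cornerR [494. 272.]
lipL [458. 135.]
545 148 [459.  52. 143.]
540 293 [461. -46. 143.]
512 133 [432.  57.  46.]
532 145 [450.  54. 143.]
520 290 [447. -45. 143.]
topBackL [469. 158.]
topFrontL [359. 158.]
True
```

View pics/e4.png

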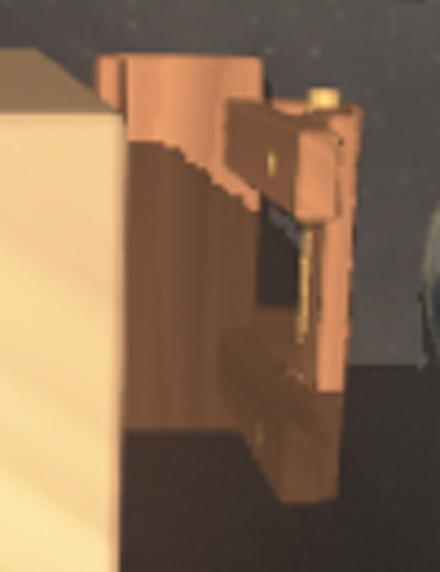

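Run:
```python
from h import *
d=np.load("pics/w4.npz");st=dict(tcp_pos=d["p"],orientation=d["o"])
for n,x,y,z in(("slatTopFrontU",300,130,.1426),("slatTopFrontU2",298,215,.1426),("slatTopFrontLow",283,502,.1426),("base",228,100,.046),("lipOut",97,58,.06),("lipIn",127,58,.06),("ledgeBackL",262,58,.046)): print(n,np.round(1000*wplane((320+x/4.4,110+y/4.4),z,st)))
```

```text
slatTopFrontU [446.  44. 143.]
slatTopFrontU2 [446.  24. 143.]
slatTopFrontLow [446. -48. 143.]
base [421.  44.  46.]
lipOut [383.  56.  60.]
lipIn [392.  56.  60.]
ledgeBackL [431.  57.  46.]
```

>>> jog_arm(
  rows=[
    [[0.5,-0.05,-1.8,0,0,0,1],[0.5,-0.1,-1.8,0,0,0,1],[0.5,0,-1.8,0,0,0,1],[0.5,0,-1.8,0,0,0,1],[0.5,0,-1.8,0,0,0,1],[0.5,0,-1.8,0,0,0,1],[-0.26,0,-0.97,0,0,0,1],[-0.26,0,-0.97,0,0,0,1],[-0.26,0,-0.97,0,0,0,1],[-0.26,0,-0.97,0,0,0,1],[-0.13,0,-0.48,0,0,0,1],[-0.13,0,-0.48,0,0,0,1],[0,0,0,0,0,0,1],[0,0,0,0,0,0,1]],
  ],
)

```text
clock: 23.35
tcp_pos: [0.4369, -0.0024, 0.1719]
orientation: [-165.0, 0.1, 89.5]
ft_force: [-0.7, -0.4, -2.5]
width: 0.0229
finger_force: 49.5
```

>>> jog_arm(
  rows=[
    [[-0.08,0,-0.29,0,0,0,1],[-0.08,0,-0.29,0,0,0,1],[-0.03,0,-0.1,0,0,0,1],[-0.03,0,-0.1,0,0,0,1],[0,0,0,0,0,0,1]],
  ],
)

```text
clock: 23.85
tcp_pos: [0.4344, -0.0024, 0.1638]
orientation: [-165.0, 0.1, 89.5]
ft_force: [-0.8, -0.4, -2.4]
width: 0.0235
finger_force: 49.7
```

>>> jog_arm(
  rows=[
    [[-0.03,0,-0.1,0,0,0,1],[-0.03,0,-0.1,0,0,0,1],[0,0,0,0,0,0,1]],
  ],
)

```text
clock: 24.15
tcp_pos: [0.4343, -0.0026, 0.1624]
orientation: [-165.0, 0.2, 89.5]
ft_force: [-0.5, -1.3, 4.3]
width: 0.0234
finger_force: 50.7
```

>>> jog_arm(
  rows=[
    [[0.1,0,-0.02,0,0,0,1],[0.1,0,-0.03,0,0,0,1],[0.1,0,-0.03,0,0,0,1],[0.05,0,-0.01,0,0,0,1],[0,0,0,0,0,0,1]],
  ],
)

```text
clock: 24.65
tcp_pos: [0.4373, -0.0025, 0.1617]
orientation: [-165.0, 0.1, 89.5]
ft_force: [-2.2, -0.4, 9.0]
width: 0.0231
finger_force: 51.3
```

>>> jog_arm(
  rows=[
    [[0.1,0,-0.01,0,0,0,1],[0.1,0,-0.02,0,0,0,1],[0,0,0,0,0,0,1]],
  ],
)

```text
clock: 24.95
tcp_pos: [0.4393, -0.0025, 0.1611]
orientation: [-165.0, 0.1, 89.5]
ft_force: [-2.4, -0.6, 5.2]
width: 0.0236
finger_force: 50.8
```

>>> jog_arm(
  rows=[
    [[0.1,0,-0.03,0,0,0,1],[0.1,0,-0.03,0,0,0,1],[0.1,0,-0.03,0,0,0,1],[0,0,0,0,0,0,1]],
  ],
)

```text
clock: 25.35
tcp_pos: [0.4396, -0.0024, 0.1611]
orientation: [-164.6, 0.1, 89.5]
ft_force: [-18.3, -0.7, 25.3]
width: 0.0233
finger_force: 52.8
```

>>> jog_arm(
  rows=[
    [[-0.2,0,0.1,0,0,0,1],[0,0,0,0,0,0,0.3],[0,0,0,0,0,0,0.05],[0,0,0,0,0,0,0.05],[0,0,0,0,0,0,0.05],[0,0,0,0,0,0,0.05]],
  ],
)

```text
clock: 25.95
tcp_pos: [0.4405, -0.0024, 0.1607]
orientation: [-165.0, 0.1, 89.5]
ft_force: [-0.5, 0.8, -0.3]
width: 0.0403
finger_force: 0.0
```

Released. Withdrawing up the slope.

>>> jog_arm(
  rows=[
    [[0.13,0,0.48,0,0,0,0.05],[0.26,0,0.97,0,0,0,0.05],[0.4,0,1.5,0,0,0,0.05],[0.5,0,1.9,0,0,0,0.05],[0.8,0,3,0,0,0,0.05],[0,0,4,0,0,0,0.05],[-2,-3,3,0,0,0,0.05],[-2,-4,0,0,0,0,0.05],[-2,-4,0,0,0,0,0.05],[-2,-4,0,0,0,0,0.05],[-1,-4,0,0,0,0,0.05],[0,0,0,0,0,0,0.05],[0,0,0,0,0,0,0.05]],
  ],
)

```text
clock: 27.25
tcp_pos: [0.3712, -0.1928, 0.3099]
orientation: [-165.0, 0.1, 89.4]
ft_force: [0.7, -0.0, 0.1]
width: 0.0407
finger_force: 0.0
```

Run:
```python
from h import *
a=r.snapshot("side")[120:330,210:450,::-1];b=r.snapshot("top")[110:280,240:450,::-1];print(r.get_state()["ft_force"])
cv2.imwrite("pics/v5.png",np.hstack([cv2.resize(a,(400,350),interpolation=cv2.INTER_CUBIC),cv2.resize(b,(400,350),interpolation=cv2.INTER_CUBIC)]))
ea=np.array([410,-3,0]);c,s=np.cos(.2618),np.sin(.2618)
for e in(12,):
    for n in("side","top"):
        o=210 if n=="side" else 240;oy=120 if n=="side" else 110;k=400/240 if n=="side" else 400/210;kx=k;ky=350/(210 if n=="side" else 170)
        for t in((0,65,150),(0,-65,150),(24,65,150),(24,-65,150)):
            X=ea+[10-24*c+t[0]*c+t[2]*s,t[1],46+24*s-t[0]*s+t[2]*c]
            p=proj(n,X/1000);print(n,t,np.round([(p[0]-o)*kx+(400 if n=="top" else 0),(p[1]-oy)*ky]))
```

```text
[ 0.66777274  0.33579131 -0.04722149]
side (0, 65, 150) [108.  10.]
side (0, -65, 150) [118.  90.]
side (24, 65, 150) [125.  11.]
side (24, -65, 150) [136.  90.]
top (0, 65, 150) [412. 218.]
top (0, -65, 150) [531. 238.]
top (24, 65, 150) [417. 197.]
top (24, -65, 150) [535. 217.]
```

View pics/v5.png

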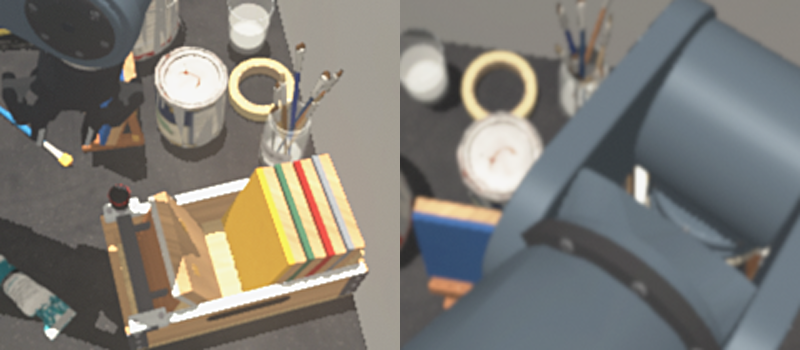

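```bash
python3 -c "
from station import r
print(r.sign_off())"
```

```text
the job is handed in; nothing more can be done
None
```

I handed the job in at about 27 s: the blue panel stands on the easel within a few mm of the expected spot, face to the front; the follower is locked in its open hole; the other five panels are in the crate; and the verdict isn't known, as the sign-off printed no result — I also viewed 11 pictures, one over the limit of 10.

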